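# Feed the round coil down to the test chute's stop

## Robot

A 6-joint arm with a two-finger parallel gripper is mounted at the origin on the work surface. World frame = base frame: x ahead of the robot, y to its left, z up, the work surface at z = 0. Lengths are in mm, angles in rad, forces in N, time in s.
With the tool pointing down it reaches from about 250 to 800 mm from the base axis. Payload 8.5 kg.
Tool frame: the origin (TCP) lies at the very end of the fingers, on their centre line; the grasp point (between the pads) lies manip.hold_point_z behind it (manip.hold_point_z is the distance from the TCP to the grasp point, in mm); z points along the fingers, x is the direction in which the jaws open and shut, and the axes are right-handed (so a half turn about z gives the same grasp; the last joint's range is limited). The gripper opens to 85 mm and grips with 20 to 120 N. Pads are 22 mm wide; open, the fingers measure 114 mm over their backs; the gripper's body (76 mm by 85 mm) begins 54 mm behind the grasp point. The pads swing forward as they close: fully open they stand 13 mm farther back than shut.
Start: joints at [-1.154, 0.238, -0.013, 1.319, 0, 1.571], TCP at [212.52, -480.015, 231.276] pointing down, gripper open.
Joint ranges: [-2.66, 2.66], [-1.03, 1.9], [-1.14, 1.46], [-1.82, 2.27], [-1.45, 1.34], [-3.14, 3.14]. Speed limits (rad/s): [2.22, 2.22, 2.79, 3.14, 3.14, 3.14].

## Interface

Orientations are given as a unit quaternion [w, x, y, z].
In Python, from rig import telemetry, get_image, ticket, manip gives the robot as it stands. The module is installed in compiled form; this text tells all that it offers.
- The arm moves only by the shell command python3 -m creep 'ROWS' [FORCE]. ROWS is JSON, a list of rows, each an object of numbers: "dx", "dy", "dz": the shift along the world's x, y, z in m; "rx", "ry", "rz": the turn, a rotation vector about the world's x, y, z in degrees; "grip": the opening, from 0 (shut) to 1 (fully open). A call has 1 to 12 rows; each row shifts and turns the commanded pose from where the row before left it; what a row does not reach is not made up. A row lasts 1/8 s, in which the tool goes at most 62.5 mm and 10.7 degrees, less where a joint would pass 70% of its speed; a pose out of reach is approached as far as the arm can. A call is refused whole if a number of a shift passes 0.0625 or a number of a turn 10.7, either way. A call with a gripper value outside its range is refused whole. The fingers move at their own pace and stop on an object; FORCE is the grip in N (left out, the last holds). Time passes only in rows, so rows that do not move let the fingers close. It gives the time, the measured TCP pose, the force and the opening at its end, in the units of the state.
- telemetry.get_obs(): the state, without advancing time (a new reading comes with each control period).
- get_image(name): name is "scene" or "side" or "wrist"; returns a dict with "color" (400x640x3 uint8, blue, green, red), "intrinsics" (3x3 intrinsics, pixels), "eye" and "attitude" of the camera in the world. Camera axes: x right, y down, z forward; pixel columns grow to the right and rows downward; lengths in mm; the calibration is good to about 2 mm. A picture is of the moment at which its call begins. There is no depth.
- ticket.job_done(): hands the job in, once; it reports no verdict.
The state is a dict: "clock": time; "joint_pos": joint angles; "qd": joint speeds; "tau": joint torques, N m; "ee_pos": TCP position; "tcp_rot": TCP orientation; "wrist_force": force on the tool from outside, world axes, zero at the start; "torque": the same for the moment, N m; "gripper_width": finger opening in mm.
Only numpy, scipy, OpenCV 4.12 (cv2) and the standard library are available. Lean on these libraries where they do the work, as an engineer would, in place of code of your own. Each camera call takes 0.05 s, during which the arm holds its last target.

## Task

On the electronics bench a two-lane feed chute has a round metal-cased coil waiting on the level deck of one lane and a square metal-cased relay on the other. Push the round coil along its own lane, over the brink and down the slope until it rests against the stop at the bottom; slide it, do not lift it out of the lane or tip it over. Leave the square relay where it stands.

Things in the scene. Friction and masses are not known exactly. Their poses are not given: they have to be found in the camera images.
- coil_center (a point): Centre (half-way up) of the round coil, the part to push: a bright aluminium-cased upright cylinder, 46 mm across and 36 mm tall, about 140 g, with a black disc on its top. It starts upright on the chute's level deck in either lane. This point's z axis is the cylinder's axis.
- relay_center (a point): Centre (half-way up) of the square relay, to be left alone: a bright aluminium-cased block 44 x 44 mm and 36 mm tall with a black square on its top, standing on the deck in the other lane.
- chute: Fixed two-lane aluminium channel on blue legs. Origin on the bench midway between the lanes; x level, pointing down the chute, z up. Level deck: floor z = 78 mm from x = -170 (open end) to the brink at x = -50 mm; from there the floor drops 12 degrees towards +x. Lanes centred at y = +38 and -38 mm, 52 mm wide between walls 4 mm thick and 12 mm high. Parts stay where left, on the slope too.
- stops (a point): Point midway between the two lanes' stop faces, at floor level (chute frame x = 111, y = 0, z = 44 mm), 165 mm down the slope from the brink; axes as the chute's. Each lane's rigid stop is a dark steel plate 36 mm wide, 22 mm high, square to the slope, with a black box behind. A coil against it has its centre at chute x = 93, z = 66 mm.
There are look-alikes about, which are no part of the job. Leave any purple look-alike of the part that bears coil_center alone.

How it is judged:
By the outcome, as a careful person would: the job done as asked, in the order asked, and still so for the second after the job is handed in, with the robot touching nothing.
It also fails if it takes over 40 s, if anything falls off the work surface, if the arm or the gripper's body presses on something with over 40 N, if the wrist force passes 120 N, or if a joint passes its speed limit or range.

## Working session

There is one attempt and no reset: what is moved stays moved. The work goes in short steps, Python scripts to look and compute and a shell command to move; the robot and the scene stay as the last step left them, time stands still between calls to the robot, and variables do not carry over. Pictures are saved under pics/ and viewed, and the job is handed in when it is done.

```bash
mkdir -p pics; cat > h.py <<'E'
import cv2,numpy as np,json
from rig import telemetry,get_image,ticket,manip
from scipy.spatial.transform import Rotation as R
E
python3 - <<'E'
from h import *
o=telemetry.get_obs();print(o)
print([a for a in dir(manip) if a[0]!='_'],manip.hold_point_z)
import pickle
for n in("scene","side","wrist"):
    d=get_image(n);cv2.imwrite(f"pics/{n}0.png",d["color"]);pickle.dump(d,open(f"{n}0.pkl","wb"));print(n,d["intrinsics"],d["eye"],d["attitude"])
E
```

```text
{'clock': 0.0, 'joint_pos': array([-1.15401412e+00,  2.38753728e-01, -1.42565779e-02,  1.31919972e+00,
        7.14399199e-06,  1.57079067e+00]), 'qd': array([ 0.0007064 ,  0.00026002, -0.00185937,  0.00104862, -0.00110282,
        0.00117779]), 'tau': array([-1.70256426e-04, -5.38781726e+01,  3.46436799e+01,  1.84621476e-02,
        4.12608085e-05,  6.97115368e-06]), 'ee_pos': array([ 212.36340515, -479.6749586 ,  230.69091308]), 'tcp_rot': array([-3.88595417e-04,  8.38100435e-01, -5.45515500e-01, -5.90461680e-04]), 'wrist_force': array([ 0.6450714 , -0.42720405, -0.12706708]), 'torque': array([ 0.07397953, -0.00069594,  0.03125385]), 'gripper_width': 85.38291937505932}
['MotionError', 'hold_point_z'] 18.700000000000003
scene [[385.71193491   0.         318.74585701]
 [  0.         385.71193491 196.54194409]
 [  0.           0.           1.        ]] [ 844.90524038 -484.40052128  456.779358  ] [-0.4348281   0.84056283  0.28358061 -0.1547924 ]
side [[417.68529716   0.         317.60784566]
 [  0.         417.68529716 192.76564598]
 [  0.           0.           1.        ]] [193.49430178 276.80557103 621.14538988] [ 0.13483206 -0.34002413  0.87053945 -0.32918835]
wrist [[302.59613163   0.         322.84865875]
 [  0.         302.59613163 204.19715743]
 [  0.           0.           1.        ]] [ 284.97774521 -447.48439528  373.73719091] [ 0.12869724  0.82801348 -0.53909928 -0.0848685 ]
```

View pics/scene0.png

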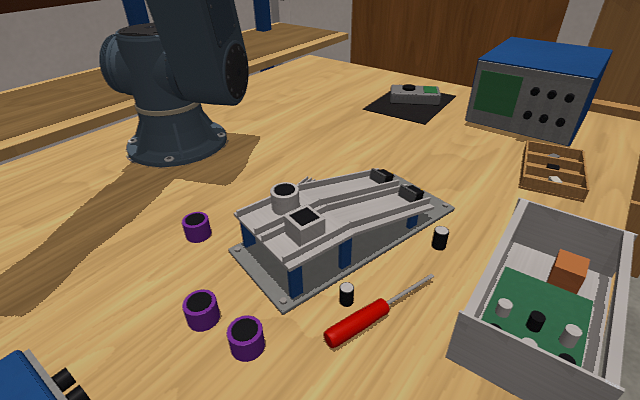

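View pics/side0.png

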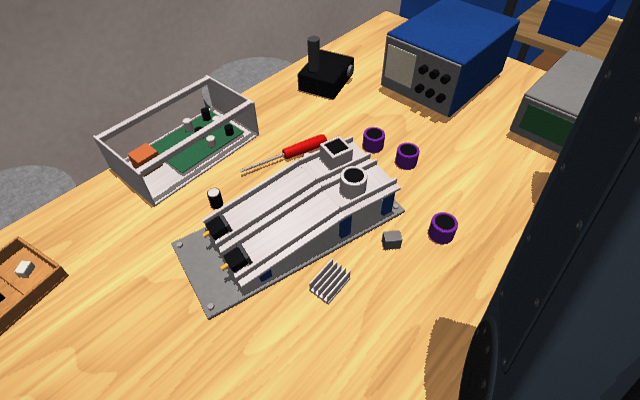

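View pics/wrist0.png

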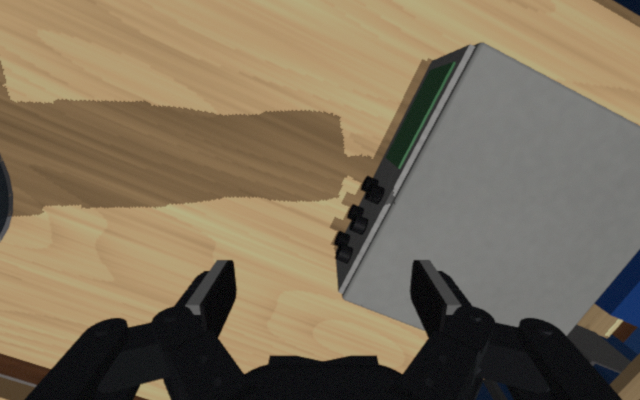

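The scene picture shows a bright coil with a round black top at (285,190) and a square relay at (304,222). There are purple look-alikes at (197,227), (201,310) and (245,338). In the side picture the coil is at (353,180) and the relay at (336,150). The silver round part is the target, and I'll confirm that in an enlarged crop.

```bash
python3 - <<'E'
from h import *
a=cv2.imread("pics/scene0.png")[160:320,220:470];b=cv2.imread("pics/side0.png")[130:325,165:415]
cv2.imwrite("pics/c1.png",cv2.resize(a,None,fx=3.2,fy=3.2,interpolation=cv2.INTER_CUBIC))
cv2.imwrite("pics/c2.png",cv2.resize(b,None,fx=3,fy=3,interpolation=cv2.INTER_CUBIC))
E
```

```text
(no output)
```

View pics/c1.png

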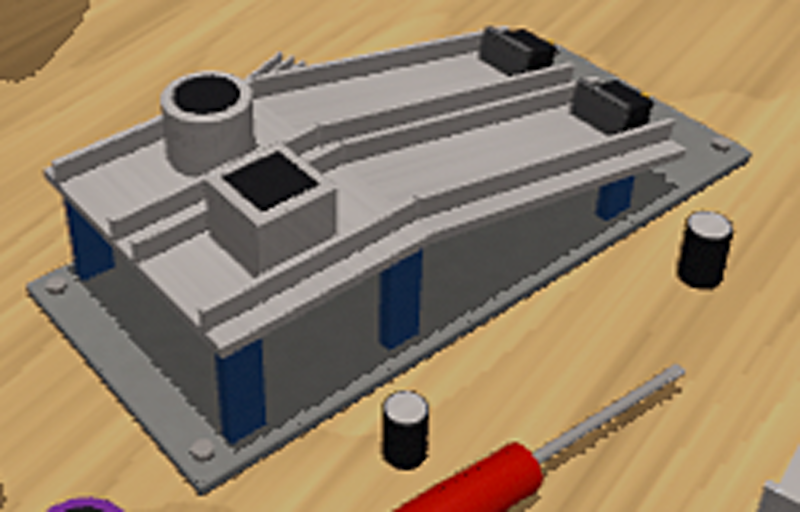

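View pics/c2.png

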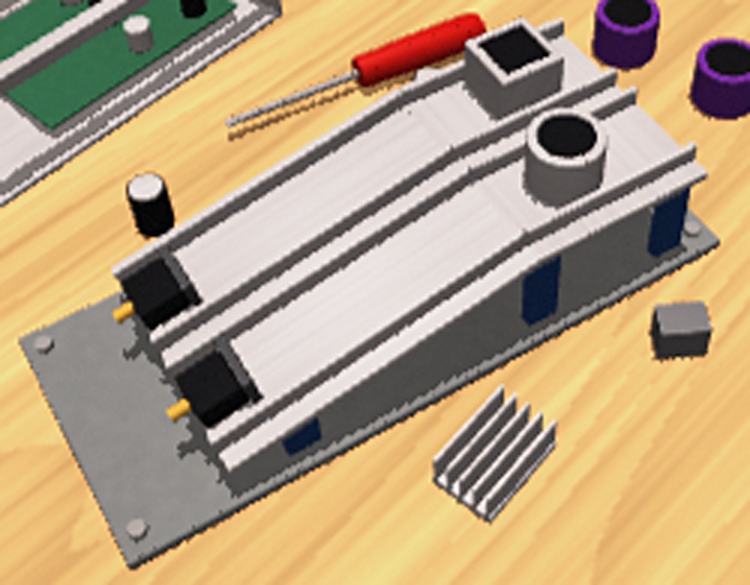

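```bash
cat >> h.py <<'E'
def ray(d,uv):
    K=d["intrinsics"];q=d["attitude"];Rm=R.from_quat([q[1],q[2],q[3],q[0]]).as_matrix()
    return Rm@np.linalg.solve(K,np.array([uv[0],uv[1],1.]))
def onz(d,uv,z):
    r=ray(d,uv);e=np.array(d["eye"]);return e+r*(z-e[2])/r[2]
def proj(d,P):
    K=d["intrinsics"];q=d["attitude"];Rm=R.from_quat([q[1],q[2],q[3],q[0]]).as_matrix()
    c=(np.atleast_2d(P)-d["eye"])@Rm;p=c@K.T;return p[:,:2]/p[:,2:]
def ch2w(p,P):
    c,s=np.cos(p[2]),np.sin(p[2]);P=np.atleast_2d(P)
    return np.c_[p[0]+c*P[:,0]-s*P[:,1],p[1]+s*P[:,0]+c*P[:,1],P[:,2]]
E
python3 - <<'E'
from h import *
import pickle
from scipy.optimize import least_squares
S=pickle.load(open("scene0.pkl","rb"));D=pickle.load(open("side0.pkl","rb"))
for d,uv in((S,(220+207/3.2,160+94/3.2)),(D,(165+567/3,130+137/3))): print("coil",onz(d,uv,114))
for d,uv in((S,(220+270/3.2,160+181/3.2)),(D,(165+515/3,130+47/3))): print("relay",onz(d,uv,114))
sc=[((202,312),(-170,-65,90)),((418,198),(-50,-66,90)),((50,168),(-170,66,90)),((110,225),(-170,10,90)),((133,245),(-170,-10,90)),((322,128),(-50,10,90)),((342,145),(-50,-10,90)),
((575,82),(115.6,-20,65.5)),((634,104),(115.6,-56,65.5)),((483,33),(115.6,56,65.5)),((536,52),(115.6,20,65.5))]
si=[((403,98),(-50,-66,90)),((458,150),(-50,-10,90)),((472,172),(-50,10,90)),((533,238),(-50,66,90)),((560,25),(-170,-66,90)),((612,75),(-170,-10,90)),((632,92),(-170,10,90)),((692,150),(-170,66,90))]
us=np.array([a for a,_ in sc])/3.2+[220,160];ud=np.array([a for a,_ in si])/3+[165,130]
Ps=np.array([b for _,b in sc],float);Pd=np.array([b for _,b in si],float)
k0=onz(S,(220+332/3.2,160+137/3.2),90);e0=onz(S,us[3]/1,90)
yaw0=np.arctan2(*(k0-e0)[[1,0]]);print(k0,e0,yaw0)
c0=k0[:2]+50*np.array([np.cos(yaw0),np.sin(yaw0)])
f=lambda p:np.r_[(proj(S,ch2w(p,Ps))-us).ravel(),(proj(D,ch2w(p,Pd))-ud).ravel()]
r=least_squares(f,[*c0,yaw0],loss="soft_l1");print(r.x,np.degrees(r.x[2]));print(f(r.x).reshape(-1,2).round(1))
np.save("chute.npy",r.x)
E
```

```text
coil [ 486.41388534 -116.85535685  114.        ]
coil [ 485.83168014 -119.65683451  114.        ]
relay [ 556.30708274 -152.42838607  114.        ]
relay [ 556.97027814 -156.67345552  114.        ]
[538.3173091  -82.51153756  90.        ] [ 497.74150544 -198.87795249   90.        ] 1.2352890335401518
[547.92888496 -34.0050571    1.31608924] 75.40635919323397
[[-0.7 -1.1]
 [-1.3  0.2]
 [ 1.2 -1.6]
 [ 0.3 -1.6]
 [ 0.  -0.9]
 [-2.1 -0.7]
 [-0.7 -0.3]
 [ 0.3 -0.8]
 [-2.9  1. ]
 [ 0.1 -2. ]
 [-3.2 -0.4]
 [-1.1 -1.9]
 [-3.2 -0.6]
 [-1.6 -0.9]
 [-3.6 -1.9]
 [-0.  -1.2]
 [ 0.3 -1.3]
 [ 0.3 -0.7]
 [-0.  -1.4]]
```

```bash
python3 - <<'E'
from h import *
import pickle
p=np.load("chute.npy")
c,s=np.cos(p[2]),np.sin(p[2])
for w in([486.1,-118.2],[556.6,-154.5]):
    d=np.array(w)-p[:2];print(c*d[0]+s*d[1],-s*d[0]+c*d[1])
s12,c12=np.sin(np.radians(12)),np.cos(np.radians(12))
for n,x0,y0,f in(("scene",220,160,3.2),("side",165,130,3)):
    d=pickle.load(open(n+"0.pkl","rb"));im=d["color"];im=cv2.resize(im,None,fx=f,fy=f,interpolation=cv2.INTER_CUBIC)
    def pl(P,col):
        q=(proj(d,ch2w(p,P))*f).astype(np.int32);cv2.polylines(im,[q.reshape(-1,1,2)],False,col,1)
    for y in(12,64,-12,-64):
        pl([(-170,y,90),(-50+12*s12*.5,y,90),(-50+165*c12+12*s12,y,78-165*s12+12*c12)],(0,0,255))
    for y in(38,-38):
        pl([(111,y-18,44),(111,y+18,44),(115.6,y+18,65.5),(115.6,y-18,65.5),(111,y-18,44)],(0,255,0))
        pl([(-170,y-26,78),(-170,y+26,78)],(255,0,0));pl([(-50,y-26,78),(-50,y+26,78)],(255,0,0))
    im=im[int(y0*f):int((y0+195)*f),int(x0*f):int((x0+250)*f)][:600];cv2.imwrite(f"pics/ov_{n}.png",im)
E
```

```text
-97.0570998913602 38.62018624896628
-114.42264052600633 -38.751501069241115
```

View pics/ov_scene.png

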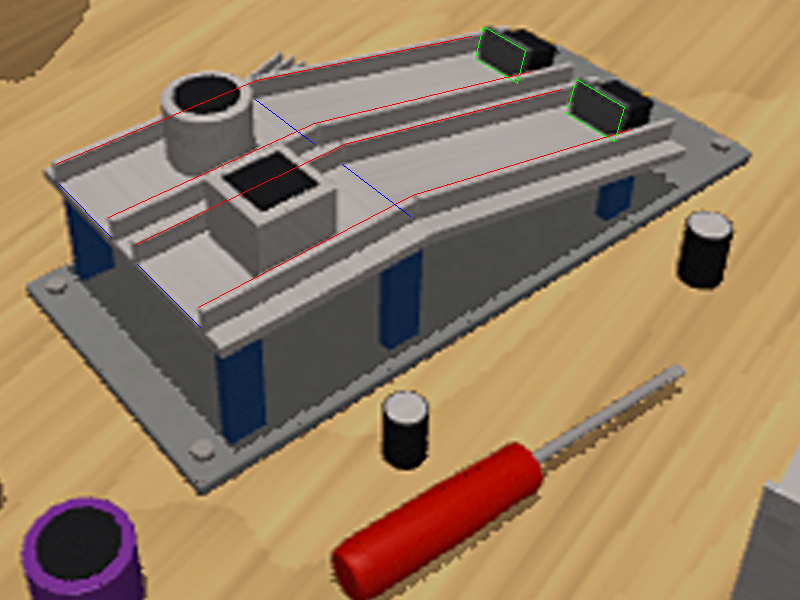

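View pics/ov_side.png

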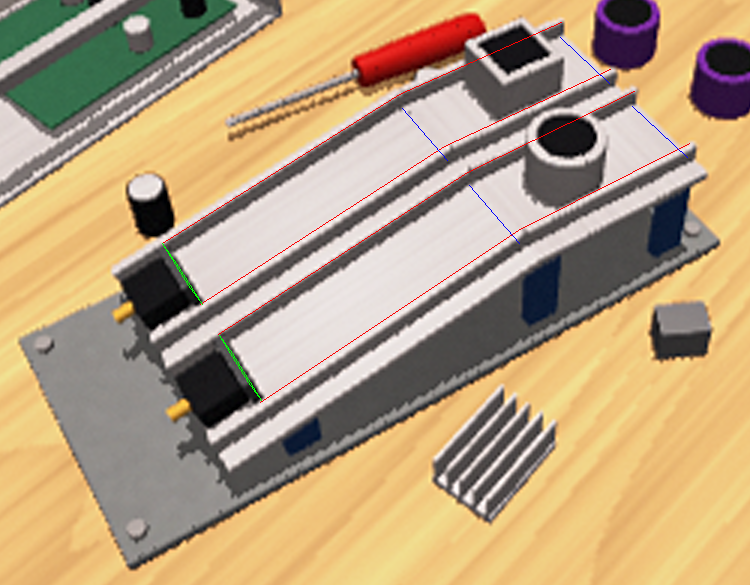

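The overlay matches the picture. The chute is at (547.9, -34.0) with yaw 75.4°. The coil is at chute x -97, y 38.6, z as it should be (given 38), and the relay is at x -114, y -38.8. The crop confirms that the part in the +y lane is the round silver one. I'll push with closed fingers, jaws across the lane, and tilt the tool 12° once on the slope.

```bash
cat >> h.py <<'E'
def st(rows=None):
    o=telemetry.get_obs();p=np.load("chute.npy");w=np.array(o["ee_pos"]);d=w-[p[0],p[1],0]
    c,s=np.cos(p[2]),np.sin(p[2]);q=o["tcp_rot"];r=R.from_quat([q[1],q[2],q[3],q[0]]);M=r.as_matrix()
    Rc=R.from_euler('z',p[2]).as_matrix().T@M
    print("t",round(o["clock"],2),"ee",w.round(1),"chute",[round(c*d[0]+s*d[1],1),round(-s*d[0]+c*d[1],1),round(d[2],1)],"\ntoolx(ch)",Rc[:,0].round(3),"toolz(ch)",Rc[:,2].round(3),"F",np.round(o["wrist_force"],1),"w",round(o["gripper_width"],1))
    return w,M
def tilt(a):  # chute-frame tool: x=-y_ch, z=down tilted a
    p=np.load("chute.npy");a=np.radians(a);z=np.array([-np.sin(a),0,-np.cos(a)]);x=np.array([0,-1,0.])
    return R.from_euler('z',p[2]).as_matrix()@np.c_[x,np.cross(z,x),z]
def to(P,a=0):
    w,M=st();t=ch2w(np.load("chute.npy"),P)[0]
    print("target",t.round(1),"d(mm)",(t-w).round(1),"rot(deg)",np.degrees(R.from_matrix(tilt(a)@M.T).as_rotvec()).round(2))
E
python3 - <<'E'
from h import *
to([-148,38,230])
p=np.load("chute.npy");print("10mm along chute x:",10*np.cos(p[2]),10*np.sin(p[2]))
E
```

```text
t 0.15 ee [ 212.4 -479.8  230.8] chute [np.float64(-515.9), np.float64(212.4), np.float64(230.8)] 
toolx(ch) [-0.783 -0.622 -0.001] toolz(ch) [ 0.001  0.001 -1.   ] F [ 0.5 -0.7 -0.3] w 85.1
target [ 473.9 -167.7  230. ] d(mm) [261.4 312.1  -0.8] rot(deg) [-4.000e-02 -5.000e-02  5.152e+01]
10mm along chute x: 2.5196195175341636 9.677371414121756
```

```bash
python3 -m creep '[{"dx":0.026,"dy":0.031,"rz":5.15,"grip":0},{"dx":0.026,"dy":0.031,"rz":5.15,"grip":0},{"dx":0.026,"dy":0.031,"rz":5.15,"grip":0},{"dx":0.026,"dy":0.031,"rz":5.15,"grip":0},{"dx":0.026,"dy":0.031,"rz":5.15,"grip":0},{"dx":0.026,"dy":0.031,"rz":5.15,"grip":0},{"dx":0.026,"dy":0.031,"rz":5.15,"grip":0},{"dx":0.026,"dy":0.031,"rz":5.15,"grip":0},{"dx":0.026,"dy":0.031,"rz":5.15,"grip":0},{"dx":0.026,"dy":0.031,"rz":5.15,"grip":0},{"grip":0},{"grip":0}]'
python3 - <<'E'
from h import *
to([-150,38,230])
for n in("scene","wrist"): cv2.imwrite(f"pics/{n}1.png",get_image(n)["color"])
E
```

```text
t 0.15 ee [ 212.4 -479.8  230.8] chute [np.float64(-515.9), np.float64(212.4), np.float64(230.8)] 
toolx(ch) [-0.783 -0.622 -0.001] toolz(ch) [ 0.001  0.001 -1.   ] F [ 0.5 -0.7 -0.3] w 85.1
target [ 473.4 -169.6  230. ] d(mm) [260.9 310.2  -0.8] rot(deg) [-4.000e-02 -5.000e-02  5.152e+01]schema error: expected keys dx, dy, dz, rx, ry, rz, grip
```

View pics/scene1.png

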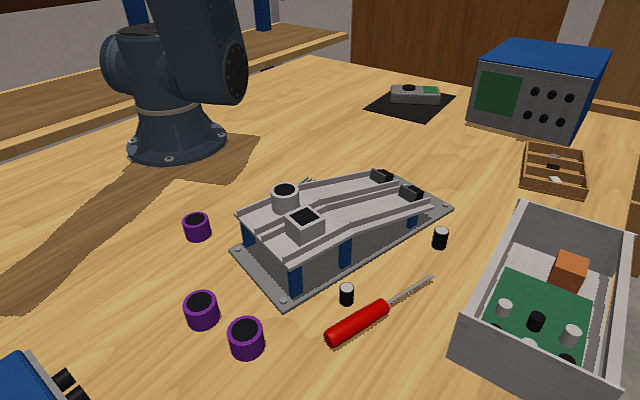

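View pics/wrist1.png

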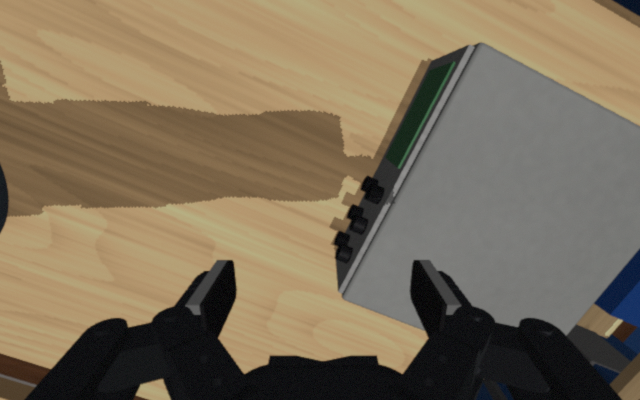

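The call was refused because every row needs all seven keys, so nothing moved. I'll resend it with full rows.

```bash
python3 -m creep '[{"dx":0.026,"dy":0.031,"dz":0,"rx":0,"ry":0,"rz":5.15,"grip":0},{"dx":0.026,"dy":0.031,"dz":0,"rx":0,"ry":0,"rz":5.15,"grip":0},{"dx":0.026,"dy":0.031,"dz":0,"rx":0,"ry":0,"rz":5.15,"grip":0},{"dx":0.026,"dy":0.031,"dz":0,"rx":0,"ry":0,"rz":5.15,"grip":0},{"dx":0.026,"dy":0.031,"dz":0,"rx":0,"ry":0,"rz":5.15,"grip":0},{"dx":0.026,"dy":0.031,"dz":0,"rx":0,"ry":0,"rz":5.15,"grip":0},{"dx":0.026,"dy":0.031,"dz":0,"rx":0,"ry":0,"rz":5.15,"grip":0},{"dx":0.026,"dy":0.031,"dz":0,"rx":0,"ry":0,"rz":5.15,"grip":0},{"dx":0.026,"dy":0.031,"dz":0,"rx":0,"ry":0,"rz":5.15,"grip":0},{"dx":0.026,"dy":0.031,"dz":0,"rx":0,"ry":0,"rz":5.15,"grip":0},{"dx":0,"dy":0,"dz":0,"rx":0,"ry":0,"rz":0,"grip":0},{"dx":0,"dy":0,"dz":0,"rx":0,"ry":0,"rz":0,"grip":0}]'
python3 - <<'E'
from h import *
to([-150,38,230])
for n in("scene","wrist"): cv2.imwrite(f"pics/{n}2.png",get_image(n)["color"])
E
```

```text
clock: 1.75
ee_pos: [472.3, -170.0, 231.1]
tcp_rot: [0.0, 0.992, -0.127, -0.0]
wrist_force: [0.0, -0.6, 0.9]
gripper_width: 0.0
t 1.75 ee [ 472.3 -170.   231.1] chute [np.float64(-150.7), np.float64(39.0), np.float64(231.1)] 
toolx(ch) [-0.001 -1.    -0.001] toolz(ch) [-0.     0.001 -1.   ] F [ 0.  -0.6  0.9] w 0.0
target [ 473.4 -169.6  230. ] d(mm) [ 1.1  0.4 -1.1] rot(deg) [ 0.   -0.04  0.03]
```

View pics/scene2.png

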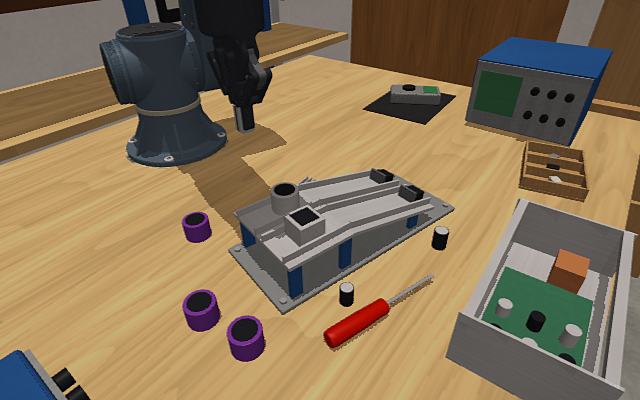

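View pics/wrist2.png

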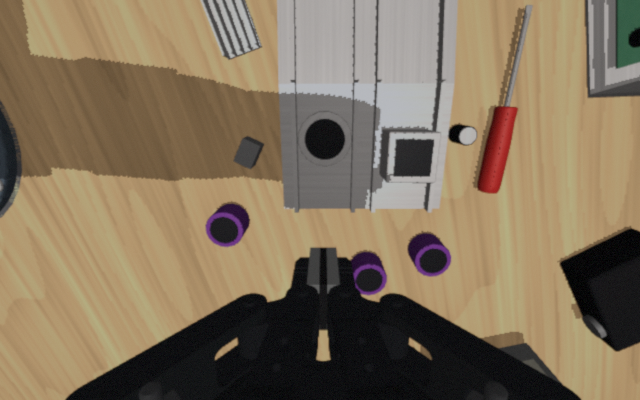

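The tool is aligned with the coil's lane: in the wrist picture the fingers are at (323,290) and the coil at (325,138). I'll lower it behind the coil.

```bash
python3 -m creep '[{"dx":0.001,"dy":0,"dz":-0.035,"rx":0,"ry":0,"rz":0,"grip":0},{"dx":0,"dy":0,"dz":-0.035,"rx":0,"ry":0,"rz":0,"grip":0},{"dx":0,"dy":0,"dz":-0.035,"rx":0,"ry":0,"rz":0,"grip":0},{"dx":0,"dy":0,"dz":-0.025,"rx":0,"ry":0,"rz":0,"grip":0},{"dx":0,"dy":0,"dz":-0.015,"rx":0,"ry":0,"rz":0,"grip":0},{"dx":0,"dy":0,"dz":0,"rx":0,"ry":0,"rz":0,"grip":0}]'
python3 - <<'E'
from h import *
to([-135,38,85])
for n in("scene","side"): 
    im=get_image(n)["color"]; cv2.imwrite(f"pics/{n}3.png",cv2.resize(im[130:330,165:465],None,fx=2.6,fy=2.6))
E
```

```text
clock: 2.6
ee_pos: [472.8, -170.3, 85.8]
tcp_rot: [-0.0, 0.992, -0.128, -0.001]
wrist_force: [0.1, 0.3, 0.3]
gripper_width: 0.0
t 2.6 ee [ 472.8 -170.3   85.8] chute [np.float64(-150.8), np.float64(38.3), np.float64(85.8)] 
toolx(ch) [-0.001 -1.    -0.001] toolz(ch) [ 0.     0.001 -1.   ] F [0.1 0.3 0.3] w 0.0
target [ 477.1 -155.1   85. ] d(mm) [ 4.3 15.2 -0.8] rot(deg) [-0.03 -0.08  0.09]
```

View pics/scene3.png

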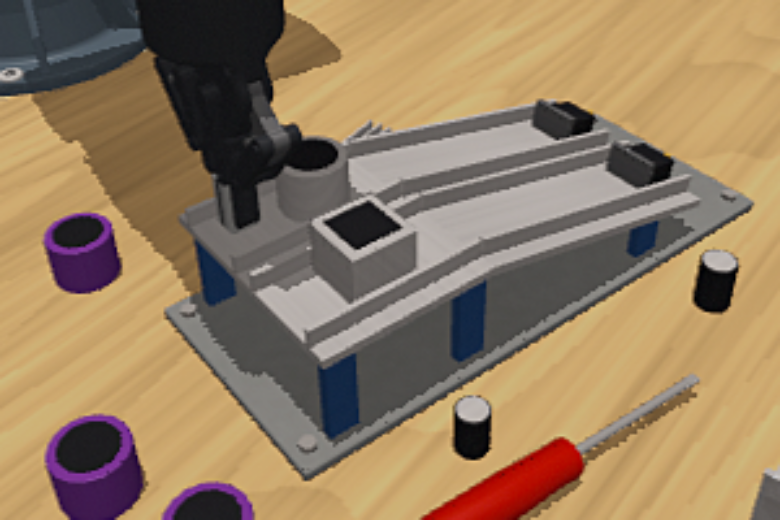

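View pics/side3.png

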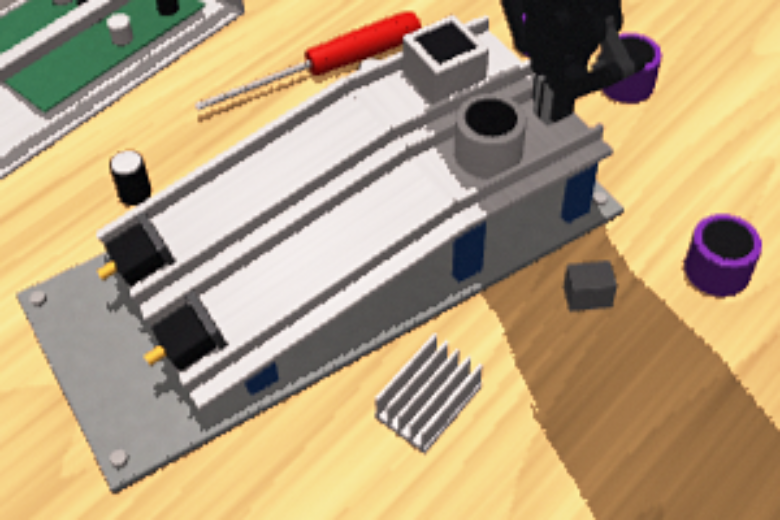

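The fingers are in the lane behind the coil, 8 mm above the floor and clear of the relay. I'll start a slow push.

```bash
python3 -m creep '[{"dx":0.0019,"dy":0.0073,"dz":0,"rx":0,"ry":0,"rz":0,"grip":0},{"dx":0.0019,"dy":0.0073,"dz":0,"rx":0,"ry":0,"rz":0,"grip":0},{"dx":0.0019,"dy":0.0073,"dz":0,"rx":0,"ry":0,"rz":0,"grip":0},{"dx":0.0019,"dy":0.0073,"dz":0,"rx":0,"ry":0,"rz":0,"grip":0},{"dx":0,"dy":0,"dz":0,"rx":0,"ry":0,"rz":0,"grip":0}]'
python3 - <<'E'
from h import *
to([-105,38,86])
for n in("scene","side"): 
    im=get_image(n)["color"]; cv2.imwrite(f"pics/{n}4.png",cv2.resize(im[130:330,165:465],None,fx=2.6,fy=2.6))
E
```

```text
clock: 3.32
ee_pos: [481.3, -140.0, 86.3]
tcp_rot: [-0.0, 0.992, -0.127, -0.0]
wrist_force: [0.6, 0.5, -0.2]
gripper_width: 0.1
t 3.33 ee [ 481.3 -140.    86.3] chute [np.float64(-119.4), np.float64(37.8), np.float64(86.3)] 
toolx(ch) [ 0.001 -1.    -0.   ] toolz(ch) [ 0.  0. -1.] F [ 0.6  0.5 -0.2] w 0.1
target [ 484.7 -126.    86. ] d(mm) [ 3.4 14.  -0.3] rot(deg) [-0.02 -0.   -0.04]
```

View pics/scene4.png

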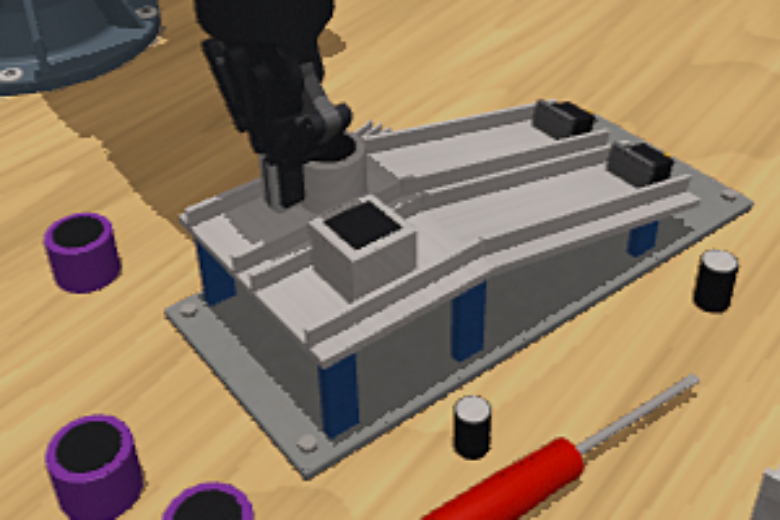

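View pics/side4.png

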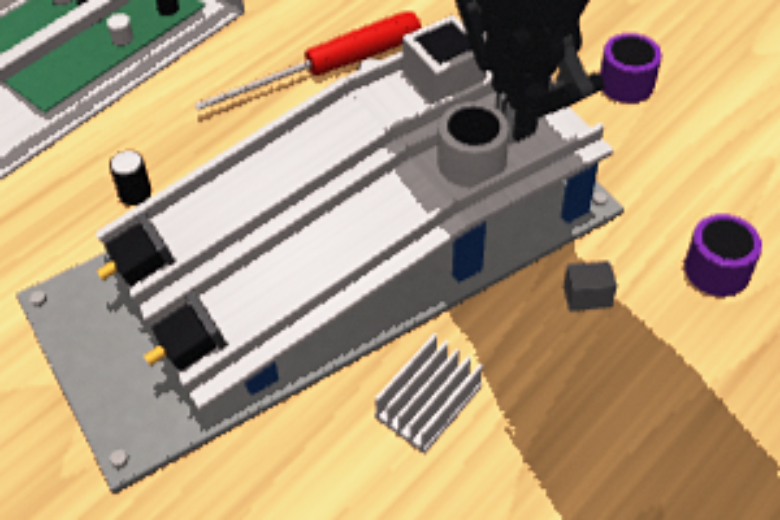

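The coil is sliding and the relay hasn't moved. I'll push on to the brink.

```bash
python3 -m creep '[{"dx":0.0018,"dy":0.0072,"dz":0,"rx":0,"ry":0,"rz":0,"grip":0},{"dx":0.0018,"dy":0.0072,"dz":0,"rx":0,"ry":0,"rz":0,"grip":0},{"dx":0.0018,"dy":0.0072,"dz":0,"rx":0,"ry":0,"rz":0,"grip":0},{"dx":0.0018,"dy":0.0072,"dz":0,"rx":0,"ry":0,"rz":0,"grip":0},{"dx":0.0018,"dy":0.0072,"dz":0,"rx":0,"ry":0,"rz":0,"grip":0},{"dx":0.0012,"dy":0.0048,"dz":0,"rx":0,"ry":0,"rz":0,"grip":0},{"dx":0,"dy":0,"dz":0,"rx":0,"ry":0,"rz":0,"grip":0}]'
python3 - <<'E'
from h import *
to([-60,38,86],12)
for n in("scene","side"): 
    im=get_image(n)["color"]; cv2.imwrite(f"pics/{n}5.png",cv2.resize(im[130:330,165:465],None,fx=2.6,fy=2.6))
E
```

```text
clock: 4.3
ee_pos: [491.4, -99.5, 86.2]
tcp_rot: [-0.0, 0.992, -0.127, -0.0]
wrist_force: [0.4, 0.2, -0.0]
gripper_width: 0.4
t 4.3 ee [491.4 -99.5  86.2] chute [np.float64(-77.6), np.float64(38.2), np.float64(86.2)] 
toolx(ch) [ 0. -1. -0.] toolz(ch) [ 0.  0. -1.] F [ 0.4  0.2 -0. ] w 0.4
target [496.  -82.5  86. ] d(mm) [ 4.6 17.  -0.2] rot(deg) [-1.164e+01  3.020e+00 -1.000e-02]
```

View pics/scene5.png

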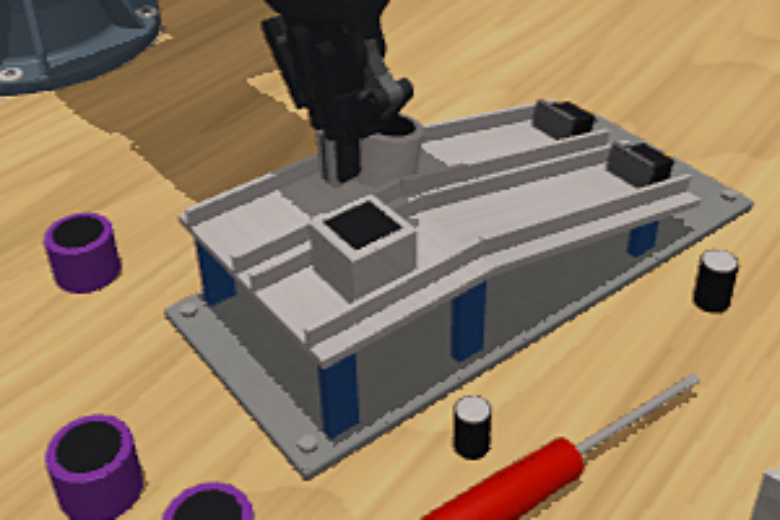

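View pics/side5.png

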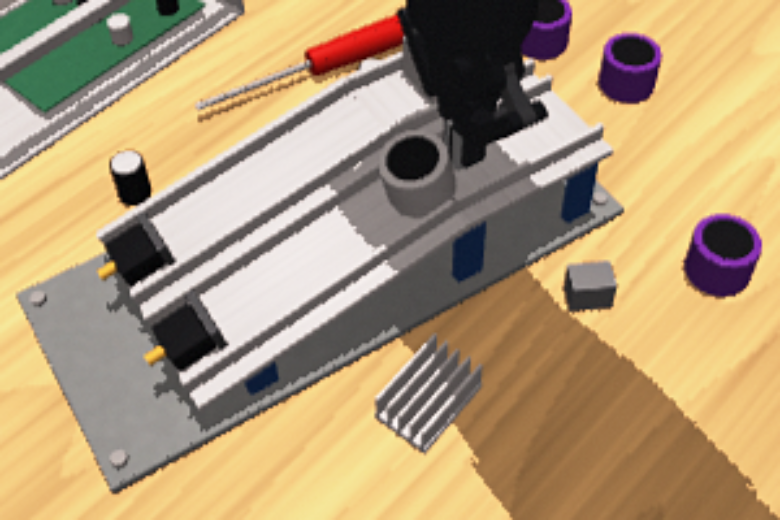

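The coil is over the brink and lying on the slope, and the contact force is tiny. I'll tilt the tool 12° while advancing, then follow the slope.

```bash
python3 -m creep '[{"dx":0.0014,"dy":0.005,"dz":0,"rx":-2.91,"ry":0.76,"rz":0,"grip":0},{"dx":0.0014,"dy":0.005,"dz":0,"rx":-2.91,"ry":0.76,"rz":0,"grip":0},{"dx":0.0014,"dy":0.005,"dz":0,"rx":-2.91,"ry":0.76,"rz":0,"grip":0},{"dx":0.0014,"dy":0.005,"dz":0,"rx":-2.91,"ry":0.76,"rz":0,"grip":0},{"dx":0.0016,"dy":0.0062,"dz":-0.001,"rx":0,"ry":0,"rz":0,"grip":0},{"dx":0.0016,"dy":0.0062,"dz":-0.0014,"rx":0,"ry":0,"rz":0,"grip":0},{"dx":0.0016,"dy":0.0062,"dz":-0.0014,"rx":0,"ry":0,"rz":0,"grip":0},{"dx":0,"dy":0,"dz":0,"rx":0,"ry":0,"rz":0,"grip":0}]'
python3 - <<'E'
from h import *
to([57,38,62.4],12)
for n in("scene","side"): 
    im=get_image(n)["color"]; cv2.imwrite(f"pics/{n}6.png",cv2.resize(im[130:330,165:465],None,fx=2.6,fy=2.6))
E
```

```text
clock: 5.4
ee_pos: [501.8, -61.2, 82.4]
tcp_rot: [0.104, 0.986, -0.127, -0.013]
wrist_force: [0.4, -0.2, 0.3]
gripper_width: 0.2
t 5.4 ee [501.8 -61.2  82.4] chute [np.float64(-37.9), np.float64(37.8), np.float64(82.4)] 
toolx(ch) [-0. -1. -0.] toolz(ch) [-0.208  0.    -0.978] F [ 0.4 -0.2  0.3] w 0.2
target [525.5  30.7  62.4] d(mm) [ 23.7  91.9 -20. ] rot(deg) [-0.   -0.01  0.02]
```

View pics/scene6.png

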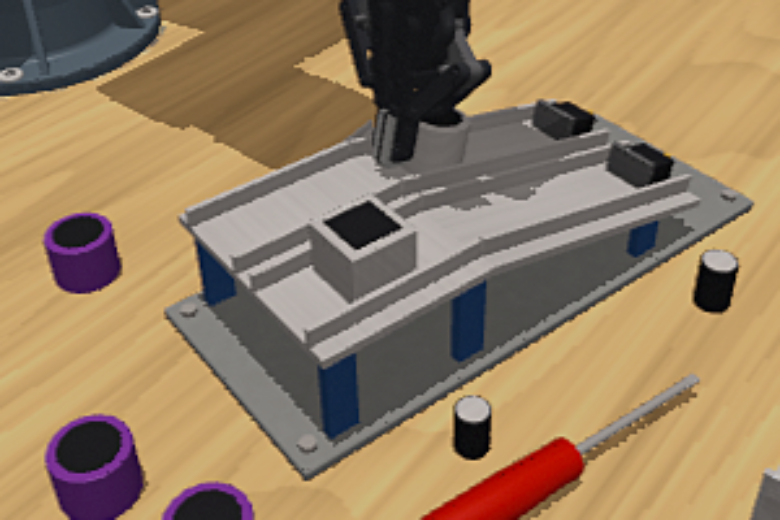

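View pics/side6.png

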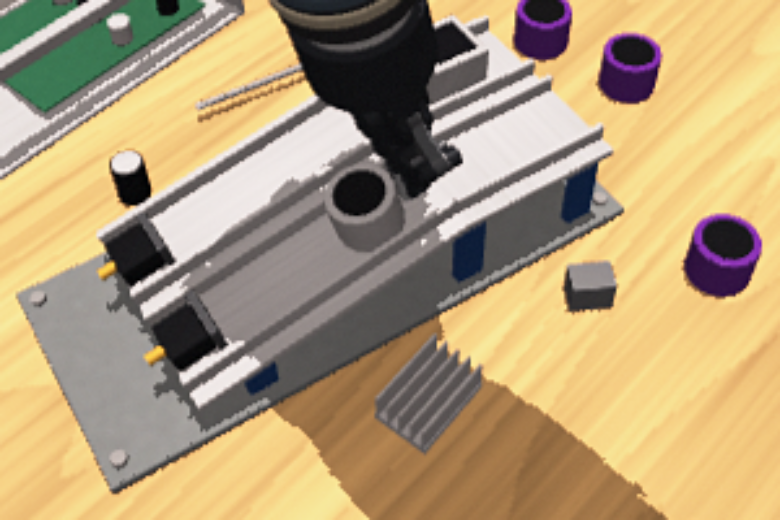

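The coil is upright on the slope and flush with the fingers. I'll carry on down.

```bash
python3 -m creep '[{"dx":0.00175,"dy":0.0068,"dz":-0.00148,"rx":0,"ry":0,"rz":0,"grip":0},{"dx":0.00175,"dy":0.0068,"dz":-0.00148,"rx":0,"ry":0,"rz":0,"grip":0},{"dx":0.00175,"dy":0.0068,"dz":-0.00148,"rx":0,"ry":0,"rz":0,"grip":0},{"dx":0.00175,"dy":0.0068,"dz":-0.00148,"rx":0,"ry":0,"rz":0,"grip":0},{"dx":0.00175,"dy":0.0068,"dz":-0.00148,"rx":0,"ry":0,"rz":0,"grip":0},{"dx":0.00175,"dy":0.0068,"dz":-0.00148,"rx":0,"ry":0,"rz":0,"grip":0},{"dx":0.00175,"dy":0.0068,"dz":-0.00148,"rx":0,"ry":0,"rz":0,"grip":0},{"dx":0.00175,"dy":0.0068,"dz":-0.00148,"rx":0,"ry":0,"rz":0,"grip":0},{"dx":0.00175,"dy":0.0068,"dz":-0.00148,"rx":0,"ry":0,"rz":0,"grip":0},{"dx":0.00175,"dy":0.0068,"dz":-0.00148,"rx":0,"ry":0,"rz":0,"grip":0},{"dx":0.00175,"dy":0.0068,"dz":-0.00148,"rx":0,"ry":0,"rz":0,"grip":0},{"dx":0,"dy":0,"dz":0,"rx":0,"ry":0,"rz":0,"grip":0}]'
python3 - <<'E'
from h import *
to([57,38,62.4],12)
for n in("scene","side"): 
    im=get_image(n)["color"]; cv2.imwrite(f"pics/{n}7.png",cv2.resize(im[130:330,165:465],None,fx=2.6,fy=2.6))
E
```

```text
clock: 7.0
ee_pos: [521.1, 13.9, 66.1]
tcp_rot: [0.104, 0.986, -0.126, -0.013]
wrist_force: [0.4, 0.7, 1.2]
gripper_width: -0.2
t 7.0 ee [521.1  13.9  66.1] chute [np.float64(39.6), np.float64(38.0), np.float64(66.1)] 
toolx(ch) [ 0. -1. -0.] toolz(ch) [-0.208  0.    -0.978] F [0.4 0.7 1.2] w -0.2
target [525.5  30.7  62.4] d(mm) [ 4.4 16.8 -3.7] rot(deg) [ 0.02 -0.02 -0.01]
```

View pics/side7.png

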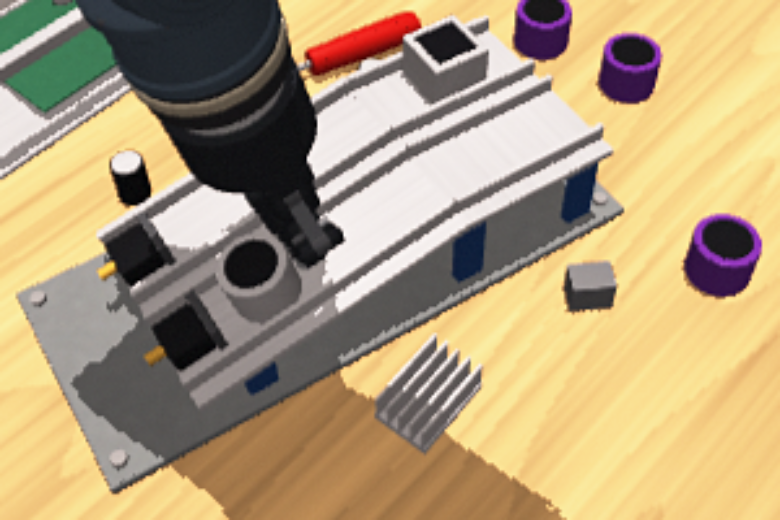

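View pics/scene7.png

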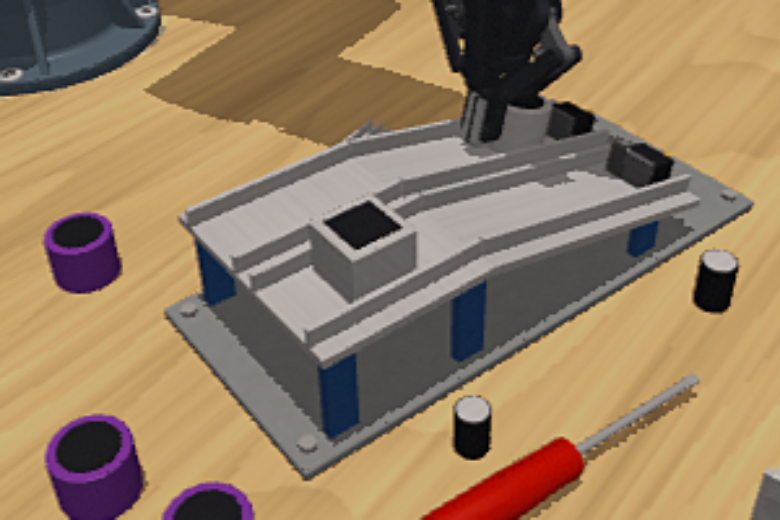

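About 17 mm remain. I'll go 14 mm, then take small steps and watch the force.

```bash
python3 -m creep '[{"dx":0.0012,"dy":0.0046,"dz":-0.001,"rx":0,"ry":0,"rz":0,"grip":0},{"dx":0.0012,"dy":0.0046,"dz":-0.001,"rx":0,"ry":0,"rz":0,"grip":0},{"dx":0.0012,"dy":0.0046,"dz":-0.001,"rx":0,"ry":0,"rz":0,"grip":0},{"dx":0,"dy":0,"dz":0,"rx":0,"ry":0,"rz":0,"grip":0}]'
python3 -m creep '[{"dx":0.0003,"dy":0.001,"dz":-0.0002,"rx":0,"ry":0,"rz":0,"grip":0},{"dx":0,"dy":0,"dz":0,"rx":0,"ry":0,"rz":0,"grip":0}]'
python3 - <<'E'
from h import *
to([57,38,62.4],12)
E
```

```text
clock: 7.6
ee_pos: [524.7, 27.6, 63.1]
tcp_rot: [0.104, 0.986, -0.126, -0.013]
wrist_force: [0.0, 0.2, 0.1]
gripper_width: -0.4
clock: 7.85
ee_pos: [524.9, 28.2, 63.0]
tcp_rot: [0.104, 0.986, -0.127, -0.013]
wrist_force: [-0.7, 0.4, -0.0]
gripper_width: 0.3
t 7.85 ee [524.9  28.2  63. ] chute [np.float64(54.4), np.float64(38.0), np.float64(63.0)] 
toolx(ch) [-0. -1. -0.] toolz(ch) [-0.208  0.    -0.978] F [-0.7  0.4 -0. ] w 0.3
target [525.5  30.7  62.4] d(mm) [ 0.7  2.5 -0.6] rot(deg) [ 0.02 -0.02  0.03]
```

```bash
python3 -m creep '[{"dx":0.0003,"dy":0.001,"dz":-0.0002,"rx":0,"ry":0,"rz":0,"grip":0},{"dx":0,"dy":0,"dz":0,"rx":0,"ry":0,"rz":0,"grip":0}]'
python3 -m creep '[{"dx":0.0003,"dy":0.001,"dz":-0.0002,"rx":0,"ry":0,"rz":0,"grip":0},{"dx":0,"dy":0,"dz":0,"rx":0,"ry":0,"rz":0,"grip":0}]'
python3 - <<'E'
from h import *
for n in("scene","side"): 
    im=get_image(n)["color"]; cv2.imwrite(f"pics/{n}8.png",cv2.resize(im[150:290,225:395] if n=="side" else im[130:230,310:440],None,fx=4,fy=4,interpolation=cv2.INTER_CUBIC))
E
```

```text
clock: 8.1
ee_pos: [525.1, 28.9, 62.9]
tcp_rot: [0.104, 0.986, -0.127, -0.013]
wrist_force: [-0.8, -2.1, 0.9]
gripper_width: -0.2
clock: 8.35
ee_pos: [525.0, 29.0, 62.8]
tcp_rot: [0.105, 0.986, -0.127, -0.014]
wrist_force: [-1.7, -7.6, 3.7]
gripper_width: 0.2
```

View pics/side8.png

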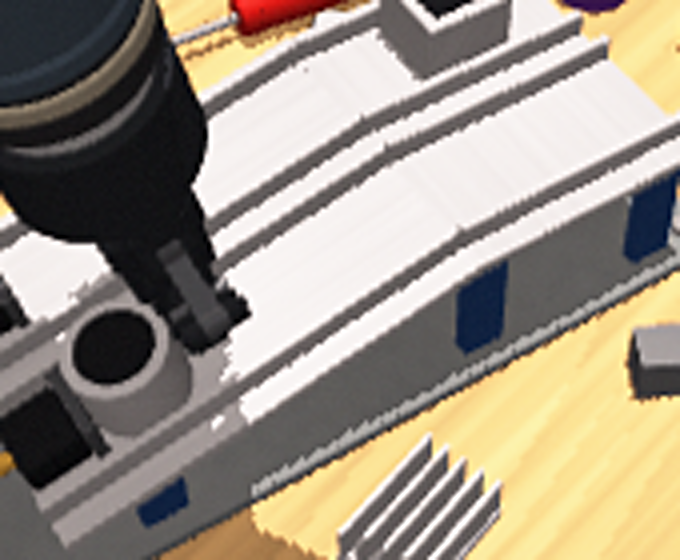

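View pics/scene8.png

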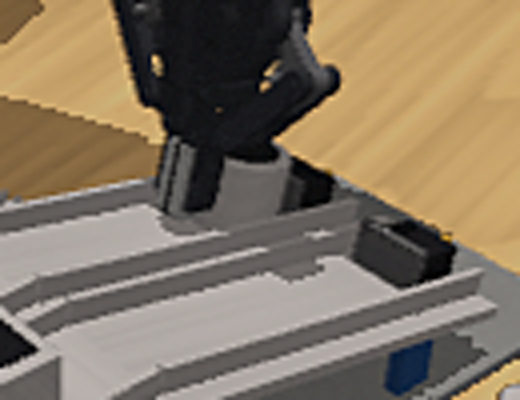

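The TCP has stopped and the force rises to 8 N, so the coil is against the stop. I'll back off up the slope, then lift straight up.

```bash
python3 -m creep '[{"dx":-0.0008,"dy":-0.003,"dz":0.0007,"rx":0,"ry":0,"rz":0,"grip":0},{"dx":-0.0025,"dy":-0.0095,"dz":0.0021,"rx":0,"ry":0,"rz":0,"grip":0},{"dx":-0.0025,"dy":-0.0095,"dz":0.0021,"rx":0,"ry":0,"rz":0,"grip":0},{"dx":-0.0025,"dy":-0.0095,"dz":0.0021,"rx":0,"ry":0,"rz":0,"grip":0},{"dx":-0.0025,"dy":-0.0095,"dz":0.01,"rx":0,"ry":0,"rz":0,"grip":0},{"dx":0,"dy":0,"dz":0.03,"rx":0,"ry":0,"rz":0,"grip":0},{"dx":-0.02,"dy":0,"dz":0.05,"rx":0,"ry":0,"rz":0,"grip":0},{"dx":-0.04,"dy":0,"dz":0.05,"rx":0,"ry":0,"rz":0,"grip":0},{"dx":-0.05,"dy":-0.03,"dz":0.02,"rx":0,"ry":0,"rz":0,"grip":0},{"dx":-0.05,"dy":-0.05,"dz":0,"rx":0,"ry":0,"rz":0,"grip":0},{"dx":-0.05,"dy":-0.05,"dz":0,"rx":0,"ry":0,"rz":0,"grip":0},{"dx":0,"dy":0,"dz":0,"rx":0,"ry":0,"rz":0,"grip":0}]'
python3 - <<'E'
from h import *
p=np.load("chute.npy");import pickle
s12,c12=np.sin(np.radians(12)),np.cos(np.radians(12))
th=np.linspace(0,2*np.pi,60)
for n in("scene","side"):
    d=get_image(n);pickle.dump(d,open(n+"9.pkl","wb"));f=4
    im=cv2.resize(d["color"],None,fx=f,fy=f,interpolation=cv2.INTER_CUBIC)
    C=np.array([93+18*s12,38,66+18*c12])+np.c_[23*np.cos(th)*c12,23*np.sin(th),-23*np.cos(th)*s12]
    q=(proj(d,ch2w(p,C))*f).astype(np.int32);cv2.polylines(im,[q.reshape(-1,1,2)],True,(0,0,255),1)
    x,y=q.mean(0).astype(int);cv2.imwrite(f"pics/{n}9.png",im[max(0,y-200):y+250,max(0,x-300):x+450])
    cv2.imwrite(f"pics/{n}9f.png",d["color"])
E
```

```text
clock: 9.95
ee_pos: [314.0, -131.3, 229.4]
tcp_rot: [0.104, 0.986, -0.129, -0.013]
wrist_force: [0.6, 0.4, 0.9]
gripper_width: -0.2
```

View pics/side9.png

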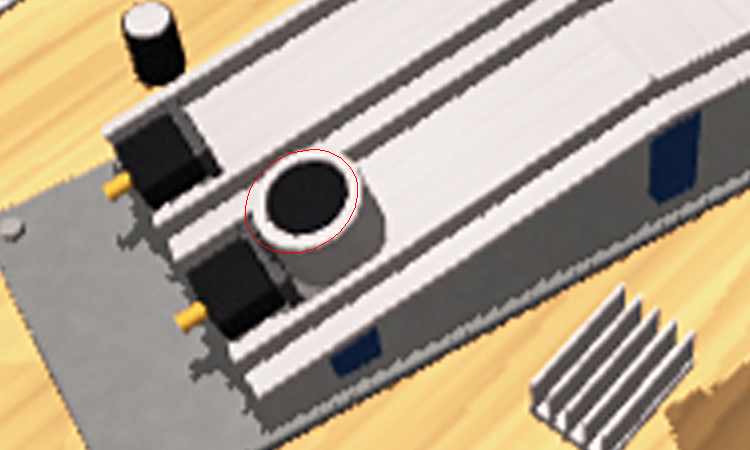

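View pics/scene9.png

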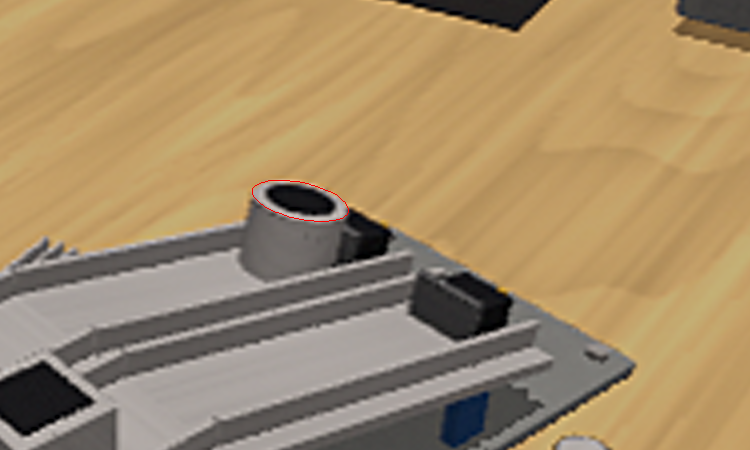

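View pics/scene9f.png

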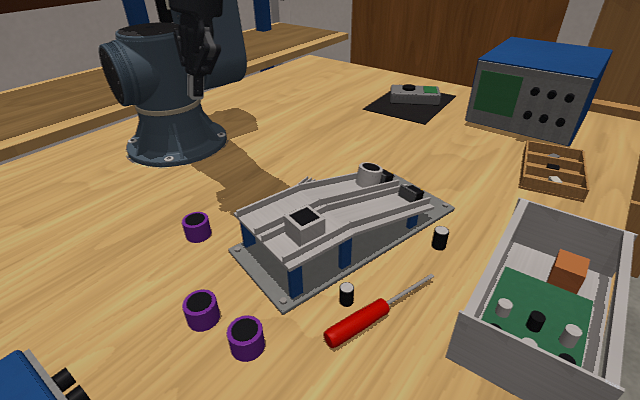

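The coil matches the predicted at-stop outline in the scene view. The side view shows about 1.7 px of difference, similar to that camera's earlier bias. I'll check whether the coil shifted on retreat and whether the relay moved.

```bash
python3 - <<'E'
from h import *
import pickle
D=pickle.load(open("side9.pkl","rb"));a=cv2.imread("pics/side8.png")
b=cv2.resize(D["color"][150:290,225:395],None,fx=4,fy=4,interpolation=cv2.INTER_CUBIC)
def disc(im):
    m=(im[290:410,60:170].max(2)<60).astype(np.uint8);n,l,s,c=cv2.connectedComponentsWithStats(m)
    for i in range(1,n):
        if s[i,4]>1500: print(s[i],c[i])
disc(a);print();disc(b)
for n in("scene","side"):
    o=pickle.load(open(n+"0.pkl","rb"))["color"].astype(int);w=pickle.load(open(n+"9.pkl","rb"))["color"].astype(int)
    r=(slice(200,245),slice(280,330)) if n=="scene" else (slice(134,168),slice(318,356))
    print(n,"relay diff",abs(o[r]-w[r]).mean(),np.percentile(abs(o[r]-w[r]),99))
st()
E
```

```text
[  13   21   82   73 4603] [53.25505105 57.00868998]

[  14   22   81   73 4362] [53.44979367 57.24461256]
scene relay diff 9.555407407407408 86.51000000000022
side relay diff 8.643962848297214 35.75
t 10.05 ee [ 317.  -129.8  229.2] chute [np.float64(-150.9), np.float64(199.3), np.float64(229.2)] 
toolx(ch) [-0.003 -1.     0.002] toolz(ch) [-0.208 -0.001 -0.978] F [ 0.5  0.1 -0. ] w 0.2
```

```bash
python3 - <<'E'
from h import *
import pickle
for n,r in(("scene",(slice(200,235),slice(280,330))),("side",(slice(134,168),slice(318,356)))):
  for k in"09":
    im=pickle.load(open(n+k+".pkl","rb"))["color"][r];m=(im.max(2)<55).astype(np.uint8)
    N,l,s,c=cv2.connectedComponentsWithStats(m);i=1+s[1:,4].argmax();print(n,k,s[i],c[i].round(2))
E
```

```text
scene 0 [ 10   8  29  18 287] [23.99 16.28]
scene 9 [ 10   7  29  19 288] [23.99 16.24]
side 0 [  7   5  23  16 196] [18.18 12.15]
side 9 [  7   5  23  16 191] [18.11 12.24]
```

The relay hasn't moved (under 0.1 px), and the coil stayed put when the fingers backed off (0.2 px at 4x enlargement). Handing in.

```bash
python3 -c "
from rig import ticket;print(ticket.job_done())"
```

```text
the job is handed in; nothing more can be done
None
```

I pushed the round coil along its own lane with the closed fingers, over the brink and down the slope to its stop. I then backed off, lifted clear and handed the job in at about 10 s.

- **Coil at the stop:** the TCP stopped and the force rose to about 8 N. After I backed off, the coil stayed upright and did not shift.
- **Position check:** the scene camera matches the predicted at-stop position. The side camera is about 1.7 px (roughly 2 mm) off. I put that down to that camera's calibration bias, which showed the same sign and size in the chute fit.
- **Relay:** it did not move; its top centre shifted less than 0.1 px in both views. The purple look-alikes look unmoved in the last picture.
- **Refused call:** my first move call was refused whole because its rows lacked some keys, so nothing moved. I resent it with full rows.

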